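# Move a carabiner to the spare fold-down hook and fold its old hook away

### The arm

A 6-joint arm with a two-finger parallel gripper is mounted at the origin on the work surface. World frame = base frame: x ahead of the robot, y to its left, z up, the work surface at z = 0. Lengths are in mm, angles in rad, forces in N, time in s.
With the tool pointing down it reaches from about 350 to 775 mm from the base axis. Payload 7.3 kg.
Tool frame: the origin (TCP) lies at the very end of the fingers, on their centre line; the grasp point (between the pads) lies 19 mm behind it; z points along the fingers, y is the line along which they close (so a half turn about z gives the same grasp; the last joint's range is limited). The gripper opens to 92 mm and grips with 3 to 60 N. Pads are 19 mm wide; open, the fingers measure 130 mm over their backs; the gripper's body (75 mm by 190 mm) begins 47 mm behind the grasp point.
Start: joints at [-1.364, 0.342, 1.524, -0, 1.275, -0.146], TCP at [181.425, -492.678, 204.141] pointing down, gripper open.
Joint ranges: [-2.53, 2.53], [-0.77, 2.02], [0.04, 2.7], [-1, 4.14], [0.28, 2.66], [-3.11, 3.11]. Speed limits (rad/s): [2.57, 2.57, 3.14, 3.14, 3.14, 3.14].

### API

Orientations are given as [roll, pitch, yaw] about the fixed x, y, z axes, in that order (R = Rz(yaw) Ry(pitch) Rx(roll)).
In Python, from plant import get_obs, capture, close_job gives the robot as it stands. The module is installed in compiled form; this text tells all that it offers.
- The arm moves only by the shell command python3 -m handwheel 'ROWS'. ROWS is JSON, a list of rows, each a list of 3 entries, a list of its own where there are three numbers: the turn, a rotation vector about the tool's x, y, z in degrees, then the shift along the tool's x, y, z in m, then the opening, from 0 (shut) to 1 (fully open). A call has 1 to 12 rows; each row is the pose to reach, as a shift and turn from the pose commanded when the call began, along the tool's axes at that moment; what a row does not reach only later rows make up. A row lasts 1/10 s, in which the tool goes at most 50 mm and 8.59 degrees, less where a joint would pass 70% of its speed; a pose out of reach is approached as far as the arm can. A call with a gripper value outside its range is refused whole. The fingers move at their own pace and stop on an object; the grip force is fixed at half the most. Time passes only in rows, so rows that repeat a pose let the fingers close. It gives the time, the measured TCP pose, the force, the opening and the grip force at its end, in the units of the state.
- get_obs(): the state, without advancing time (a new reading comes with each control period).
- capture(name): name is "scene" or "side" or "wrist"; returns a dict with "image" (384x512x3 uint8, red, green, blue), "depth" (384x512 float32, mm along the optical axis (not along the pixel's ray), 0 where there is no reading), "fx", "fy", "cx", "cy" (pixels), "camera_from_world" (4x4, takes a point from world to camera coordinates). Camera axes: x right, y down, z forward; pixel columns grow to the right and rows downward; lengths in mm; the calibration is good to about 2 mm. A picture is of the moment at which its call begins.
- close_job(): hands the job in; it is judged then, once.
The state is a dict: "time": time; "joint_positions": joint angles; "dq": joint speeds; "tau": joint torques, N m; "tool_pos": TCP position; "tcp_rot": TCP orientation; "contact_force": force on the tool from outside, world axes, zero at the start; "moment": the same for the moment, N m; "grip_width": finger opening in mm; "finger_force": force on a finger pad.
Only numpy, scipy, OpenCV 4.12 (cv2) and the standard library are available. Lean on these libraries where they do the work, as an engineer would, in place of code of your own. Each camera call takes 0.05 s, during which the arm holds its last target. There are 200 camera calls.

### The job

The hook with the chrome carabiner on it sticks out where I need the space: fold the spare hook (the one standing folded up against the panel) fully down, hang the carabiner on it instead, and then fold the emptied hook up flat against the panel. Don't drop the carabiner, leave the trivet hanging on its own hook undisturbed, and don't shift the planter pot or the red box.

Things in the scene. Friction and masses are not known exactly. Their poses are not given: they have to be found in the camera images.
- panel: fixed upright white MDF panel on the shelf, 460 mm long, 268 high, 16 thick; origin at the centre of its underside, x straight out of the face with the three hooks (it looks away from the robot, turned somewhat either way), y along the panel. Hooks in a row about 125 mm apart in changing order, hinge axes 165 to 185 mm above the shelf
- full_hook: the hook the carabiner hangs on at the start, to be emptied and folded up: steel fold-down hook on the panel: fixed base, origin on the middle of the hinge axis, 26 mm out from the panel's face; x straight out of the panel (level), y along the hinge axis, z up. Two ears, 22 mm over their outsides, end 4 mm beyond the hinge axis
- full_hook_arm (a joint): angle (rad) of its arm: 0 = folded up, standing vertical above the hinge; 1.571 = folded down, level along x, at a firm stop. Starts level. Arm: steel bar 85 mm from hinge axis to end, 12 wide (y), 10 thick, centred on the hinge axis; an 8 mm long lip at its end rises 14 mm over the level arm (folded, it points to the panel). Light friction (0.06 N m) holds any angle
- spare_hook: the empty hook, to be folded down, the same as the others: steel fold-down hook on the panel: fixed base, origin on the middle of the hinge axis, 26 mm out from the panel's face; x straight out of the panel (level), y along the hinge axis, z up. Two ears, 22 mm over their outsides, end 4 mm beyond the hinge axis
- spare_hook_arm (a joint): angle of the spare hook's arm (rad), same arm, hinge, friction and meaning as full_hook_arm; starts folded up or a little ajar, 0 to 0.35
- trivet_hook: the hook that holds the trivet, to be left alone, the same as the others: steel fold-down hook on the panel: fixed base, origin on the middle of the hinge axis, 26 mm out from the panel's face; x straight out of the panel (level), y along the hinge axis, z up. Two ears, 22 mm over their outsides, end 4 mm beyond the hinge axis
- trivet_hook_arm (a joint): angle of the trivet hook's arm (rad), same arm and meaning as full_hook_arm; stays level at 1.571
- carabiner: chrome carabiner, a rigid closed oblong ring 50 mm wide (y), 104 tall (z), 9 thick (x), opening 32 x 86, about 0.12 kg. Origin: middle of the underside of its straight top bar, which rests on the arm 5 mm above the hinge axis, 40 to 66 mm out from it; the ring spans 9 mm above to 95 below the origin. Hangs upright, flat side nearly parallel to the panel
- trivet: dark hard silicone trivet, 104 mm round, 8 thick, hanging by a loop 40 mm wide whose top bar's underside is the origin; disc centre 76 mm below it; flat side nearly parallel to the panel. Leave alone
- planter: white ceramic planter pot, 112 mm across the rim and 105 high, empty, standing on the shelf in front of the hooks; origin at the centre of its underside. Leave alone
- red_box: red plastic box with its flip-top lid shut, 104 x 144 mm and 80 high, standing in front of the hooks; origin at the centre of its underside. Leave alone
Mind the look-alikes: they are no part of the job. There is more than one size of the carabiner; the one meant has the size given above.

How it is judged:
By the outcome, as a careful person would: the job done as asked, in the order asked, and still so for the second after the job is handed in, with the robot touching nothing.
It also fails if it takes over 72 s, if anything falls off the work surface, if the arm or the gripper's body presses on something with over 40 N, if the wrist force passes 120 N, or if a joint passes its speed limit or range.

## Working session

There is one attempt and no reset: what is moved stays moved. The work goes in short steps, Python scripts to look and compute and a shell command to move; the robot and the scene stay as the last step left them, time stands still between calls to the robot, and variables do not carry over. Pictures are saved under pics/ and viewed, at most 10 in all, crops included, and the job is handed in when it is done.

```bash
mkdir -p pics
cat > h.py <<'E'
import numpy as np, cv2
from plant import get_obs, capture
def grab(n,tag):
    c=capture(n); np.savez(f'{tag}.npz',**c); cv2.imwrite(f'pics/{tag}.png',cv2.cvtColor(c['image'],cv2.COLOR_RGB2BGR)); return c
def load(tag): return dict(np.load(f'{tag}.npz'))
def pt(c,u,v,d=None):
    if d is None: d=c['depth'][int(v),int(u)]
    p=np.array([(u-c['cx'])/c['fx']*d,(v-c['cy'])/c['fy']*d,d,1.])
    return (np.linalg.inv(c['camera_from_world'])@p)[:3]
def cloud(c):
    v,u=np.mgrid[0:384,0:512]; d=c['depth']
    P=np.stack([(u-c['cx'])/c['fx']*d,(v-c['cy'])/c['fy']*d,d,np.ones_like(d)],-1)
    return (P@np.linalg.inv(c['camera_from_world']).T)[...,:3]
E
python3 - <<'E'
from h import *
a=grab('scene','s0'); b=grab('side','d0')
for c in(a,b):
    T=np.linalg.inv(c['camera_from_world']); print(T[:3,3],T[:3,2],c['fx'])
cv2.imwrite('pics/both.png',np.vstack([cv2.imread('pics/s0.png'),cv2.imread('pics/d0.png')])[:, :][:768])
im=np.hstack([cv2.imread('pics/s0.png'),cv2.imread('pics/d0.png')]); cv2.imwrite('pics/both.png',cv2.resize(im,(800,300),interpolation=cv2.INTER_AREA))
o=get_obs(); print(o)
E
```

```text
[1171.06977084  117.2926052   649.17601406] [-0.7455412  -0.16813057 -0.64490342] 353.03432952080965
[403.84840468 571.37038767 879.16930191] [ 0.16088207 -0.59842091 -0.78486265] 397.43624512978124
{'time': 0.1, 'joint_positions': array([-1.36399876e+00,  3.42664618e-01,  1.52489340e+00, -3.43128207e-05,
        1.27541459e+00, -1.45982044e-01]), 'dq': array([-9.75221499e-05, -1.85726386e-03, -1.27678364e-03, -1.44658527e-03,
        5.58505292e-05,  2.07100405e-03]), 'tau': array([ 1.79956045e-03, -4.32003522e+01, -2.44694138e+01,  7.19071249e-02,
        5.26411249e-02, -5.85136513e-05]), 'tool_pos': array([ 181.33021482, -492.278188  ,  203.51828719]), 'tcp_rot': array([-3.14022260e+00, -1.68269784e-04,  3.52789503e-01]), 'contact_force': array([-0.21593082, -0.00278287, -0.30039157]), 'moment': array([ 0.01460624,  0.00129484, -0.00543551]), 'finger_force': 0.0, 'grip_width': 91.47401754483643}
```

View pics/s0.png

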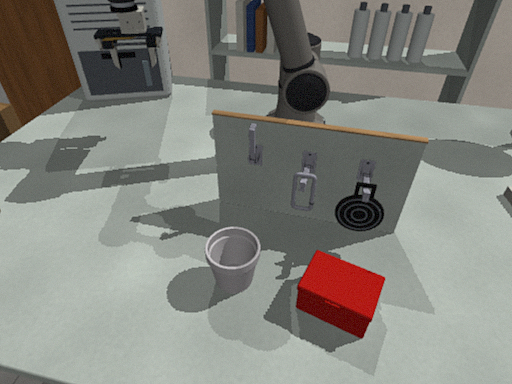

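View pics/d0.png

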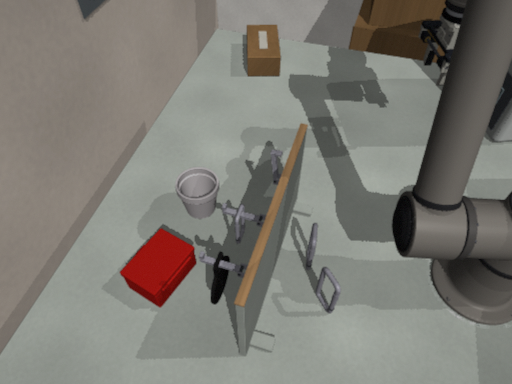

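Scene: the spare hook is at (252,145), the carabiner on the middle hook at (304,188), and the trivet at (360,205). The pot is at (233,258) and the box at (340,290). In the side view, two look-alike rings lie behind the panel at (312,245) and (328,290). Only the ring on the middle hook fits; I'll check its size.

```bash
cat > m1.py <<'E'
from h import *
c=load('s0'); W=cloud(c)
m=np.zeros((384,512),bool); m[118:215,222:405]=1
P=W[m]; P=P[(P[:,2]>40)&(P[:,2]<255)&(c['depth'][m]>0)]
# ransac plane vertical: n.(x,y)=d
best=0;rng=np.random.default_rng(0)
for _ in range(500):
    i,j=rng.integers(len(P),size=2); t=P[j,:2]-P[i,:2]
    if np.linalg.norm(t)<60: continue
    t/=np.linalg.norm(t); n=np.array([t[1],-t[0]]); n*=np.sign(n[0]); k=abs((P[:,:2]-P[i,:2])@n)<2
    if k.sum()>best: best=k.sum(); K=k
Q=P[K]; ce=Q.mean(0); U,S,V=np.linalg.svd(Q-ce,full_matrices=False); n=V[2]*np.sign(V[2][0]); print('normal',n,len(Q),len(P))
n2=n[:2]/np.linalg.norm(n[:2]); yaw=np.arctan2(n2[1],n2[0]); y2=np.array([-n2[1],n2[0]])
d=ce[:2]@n2
# y extent
A=W.reshape(-1,3); A=A[(abs(A[:,:2]@n2-d)<5)&(A[:,2]>60)&(A[:,2]<262)]; yy=A[:,:2]@y2
e=np.percentile(yy,[.2,99.8]); print('yaw',yaw,'ext',e,e[1]-e[0],'zmax',A[:,2].max())
o=n2*d+y2*e.mean(); print('face centre',o)
np.savez('pan.npz',o=o,n=n2,y=y2,yaw=yaw)
# local coords
L=np.stack([(W[...,:2]-o)@n2,(W[...,:2]-o)@y2,W[...,2]],-1); np.save('L.npy',L)
for nm,(u0,v0,u1,v1) in dict(spare=(240,118,270,170),full=(285,145,325,215),triv=(332,152,388,236)).items():
    B=L[v0:v1,u0:u1].reshape(-1,3); B=B[(B[:,0]>8)&(B[:,2]>40)&(B[:,2]<300)&(B[:,0]<140)]
    print(nm,len(B),B.min(0),B.max(0),np.median(B,0))
    h=B[(B[:,0]<30)]; print('  base',np.median(h,0),h.min(0),h.max(0))
for nm,(u0,v0,u1,v1) in dict(pot=(200,222,265,295),box=(294,248,388,335)).items():
    B=L[v0:v1,u0:u1].reshape(-1,3); B=B[(B[:,2]>30)]; print(nm,B.min(0),B.max(0))
im=cv2.imread('pics/s0.png')[105:245,205:405]; cv2.imwrite('pics/c0.png',cv2.resize(im,None,fx=4,fy=4,interpolation=cv2.INTER_CUBIC))
E
python3 m1.py
```

```text
normal [ 9.99548490e-01 -3.00438052e-02  4.30700572e-04] 10115 13581
yaw -0.030048329573016824 ext [-122.48937982  334.84303432] 457.33241414180065 zmax 261.99996774527614
face centre [497.58951725  91.26854352]
spare 268 [   9.61393987 -138.9970257   169.80642502] [  42.95433471 -114.97179283  267.14394416] [  33.68170703 -125.41653224  222.26178351]
  base [  25.38175439 -123.14638423  184.94872946] [   9.61393987 -138.9970257   169.80642502] [  29.90349894 -114.97179283  267.14394416]
full 588 [  8.68393262 -24.25532751  93.5959562 ] [112.58143129  25.81631132 202.42957663] [ 75.77647655   0.81109358 177.86424907]
  base [ 26.19802734   0.35241388 184.43295762] [  8.68393262 -12.1217065  171.91506751] [ 29.98274672  10.93457324 189.15444028]
triv 1774 [ 8.23031577 75.02632046 60.32837695] [113.16980363 177.37462132 202.97236168] [ 77.93889201 125.66592645 127.42339068]
  base [ 25.50757277 123.81359206 187.12152108] [  8.23031577 114.37953343 172.40459323] [ 29.82215072 137.15140221 190.18645975]
pot [ 174.68918048 -169.78930191   30.02797108] [672.39437119  46.24622541 649.17601406]
box [172.32475442  25.96707691  30.02616175] [672.39437119 187.03126023 649.17601406]
```

View pics/c0.png

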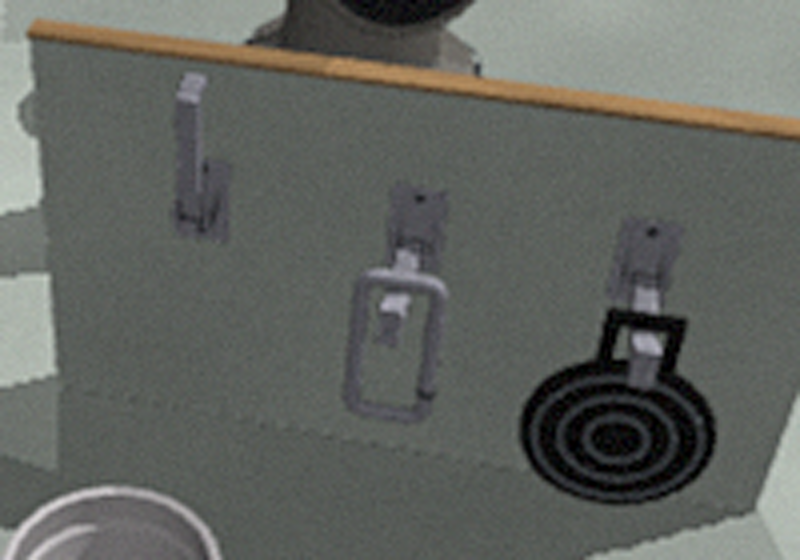

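```bash
cat > m2.py <<'E'
from h import *
import sys
p=np.load('pan.npz'); 
for t in sys.argv[1:]:
    c=load(t); W=cloud(c); L=np.concatenate([((W[...,:2]-p['o'])@p['n'])[...,None],((W[...,:2]-p['o'])@p['y'])[...,None],W[...,2:]],-1).reshape(-1,3)
    L=L[(c['depth'].ravel()>0)]
    def sel(x,y,z): return L[(L[:,0]>x[0])&(L[:,0]<x[1])&(L[:,1]>y[0])&(L[:,1]<y[1])&(L[:,2]>z[0])&(L[:,2]<z[1])]
    print(t)
    for nm,y0 in(('full',0),('triv',125),('spare',-124)):
        for x in range(30,121,8):
            q=sel((x,x+8),(y0-7,y0+7),(150,300))
            if len(q): print(nm,x,len(q),'y %.0f z %.0f..%.0f med %.0f'%(q[:,1].mean(),q[:,2].min(),q[:,2].max(),np.median(q[:,2])))
    q=sel((40,110),(-30,30),(90,168)); print('ring',len(q),q.min(0),q.max(0),np.median(q,0)); 
    for lo,hi in((-30,-15),(15,30)):
        r=q[(q[:,1]>lo)&(q[:,1]<hi)]; print('  side',len(r),np.percentile(r,[5,50,95],axis=0).round(1).tolist())
    q=sel((20,60),(-140,-108),(192,290)); 
    for z in range(190,280,10):
        r=q[(q[:,2]>z)&(q[:,2]<z+10)]
        if len(r): print('sp z',z,len(r),np.percentile(r[:,0],[5,50,95]).round(1),np.percentile(r[:,1],[5,50,95]).round(1))
    for nm,z in(('pot',(90,112)),('box',(72,90))):
        q=sel((115,420),(-250,60) if nm=='pot' else (-100,260),z); print(nm,len(q),np.percentile(q,[2,98],axis=0).round(0).tolist())
E
python3 m2.py s0 d0
```

```text
s0
full 30 11 y -0 z 185..188 med 187
full 38 12 y 0 z 184..188 med 186
full 46 15 y -0 z 183..189 med 187
full 54 6 y 0 z 186..188 med 187
full 62 2 y 2 z 180..195 med 188
full 70 33 y -1 z 185..197 med 192
full 78 14 y 1 z 180..191 med 187
full 86 2 y 0 z 179..188 med 184
full 94 2 y 5 z 186..187 med 187
full 102 26 y 1 z 178..202 med 199
full 110 40 y -1 z 177..202 med 189
triv 30 14 y 125 z 185..188 med 187
triv 38 15 y 125 z 179..189 med 187
triv 46 14 y 126 z 181..189 med 187
triv 54 11 y 127 z 186..188 med 188
triv 70 44 y 124 z 150..197 med 190
triv 78 30 y 125 z 151..198 med 187
triv 86 3 y 121 z 185..189 med 189
triv 94 2 y 121 z 186..187 med 187
triv 102 27 y 125 z 178..203 med 200
triv 110 49 y 126 z 179..202 med 189
spare 30 115 y -125 z 182..265 med 218
spare 38 50 y -126 z 230..265 med 253
ring 252 [ 70.66275667 -24.25532751  93.5959562 ] [ 79.67299592  25.81631132 167.80901788] [ 75.9254383    1.97412465 125.45955799]
  side 96 [[73.6, -23.9, 103.0], [76.9, -19.5, 135.8], [78.5, -16.0, 164.8]]
  side 103 [[73.0, 16.7, 101.4], [75.4, 20.9, 134.5], [77.3, 25.1, 164.6]]

[... 1483 characters left out ...]
0.61693154 121.6287306 ]
  side 29 [[69.0, -18.0, 100.9], [71.3, -16.4, 121.1], [76.5, -15.3, 141.7]]
  side 70 [[66.6, 22.7, 103.7], [69.5, 25.1, 137.6], [74.4, 26.8, 166.4]]
sp z 190 13 [22.5 24.7 32. ] [-129.4 -121.2 -119.4]
sp z 200 19 [23.  27.8 32.3] [-129.5 -120.8 -118.8]
sp z 210 17 [24.2 27.9 32.6] [-127.  -120.4 -118.9]
sp z 220 17 [26.  28.8 35.9] [-128.8 -120.9 -119.5]
sp z 230 20 [26.9 30.3 35.9] [-131.3 -121.2 -119.5]
sp z 240 19 [28.6 31.9 36.9] [-126.8 -121.1 -119.3]
sp z 250 22 [23.6 33.5 39.3] [-122.1 -120.6 -118.7]
sp z 260 43 [21.4 30.2 39.5] [-130.5 -124.4 -119.4]
pot 502 [[174.0, -166.0, 90.0], [281.0, -58.0, 106.0]]
box 2659 [[179.0, -66.0, 74.0], [292.0, 180.0, 83.0]]
```

```bash
cat > go.py <<'E'
# go.py lx ly z(TCP) ... : prints tool-frame shift (m) and turn (deg) for panel-frame TCP targets
from h import *; import sys
from scipy.spatial.transform import Rotation as R
p=np.load('pan.npz'); o=get_obs(); q=R.from_euler('xyz',o['tcp_rot']); t=o['tool_pos']
yaw=float(p['yaw']); g=R.from_euler('xyz',[np.pi,0,yaw])
l=(t[:2]-p['o']); print('t %.1f'%o['time'],'local',[round(float(a),1) for a in(l@p['n'],l@p['y'],t[2])],'F',o['contact_force'].round(1),'grip',round(o['grip_width'],1),round(o['finger_force'],1))
v=list(map(float,sys.argv[1:]))
for i in range(0,len(v),3):
    w=np.r_[p['o']+v[i]*p['n']+v[i+1]*p['y'],v[i+2]]
    print('shift',(q.inv().apply(w-t)/1000).round(4),'turn',(q.inv()*g).as_rotvec(degrees=True).round(2))
E
python3 go.py -316 -570 350 35 -125 350 35 -125 229
```

```text
t 0.1 local [-298.6, -592.8, 203.5] F [-0.2 -0.  -0.3] grip 91.5 0.0
shift [-0.0076 -0.0278 -0.1464] turn [-8.000e-02  1.000e-02  2.193e+01]
shift [ 0.4842 -0.3095 -0.146 ] turn [-8.000e-02  1.000e-02  2.193e+01]
shift [ 0.4842 -0.3093 -0.025 ] turn [-8.000e-02  1.000e-02  2.193e+01]
```

```bash
python3 -m handwheel '[[[0,0,0],[0,0,-0.05],0.5],[[0,0,0],[0,0,-0.1],0.5],[[0,0,8],[0,0,-0.146],0.5],[[0,0,16],[0.04,-0.025,-0.146],0.5],[[0,0,22],[0.08,-0.05,-0.146],0.5],[[0,0,22],[0.12,-0.075,-0.146],0.5],[[0,0,22],[0.16,-0.1,-0.146],0.5],[[0,0,22],[0.2,-0.125,-0.146],0.5],[[0,0,22],[0.24,-0.15,-0.146],0.5],[[0,0,22],[0.28,-0.18,-0.146],0.5],[[0,0,22],[0.32,-0.205,-0.146],0.5],[[0,0,22],[0.36,-0.23,-0.146],0.5]]'; python3 go.py 35 -125 350 35 -125 229
```

```text
time: 1.3
tool_pos: [440.4, -150.5, 350.0]
tcp_rot: [3.142, 0.0, -0.031]
contact_force: [0.4, 0.0, 0.2]
grip_width: 45.7
finger_force: 0.0
t 1.3 local [-49.9, -243.4, 350.0] F [0.4 0.  0.2] grip 45.7 0.0
shift [ 0.0847 -0.1185 -0.    ] turn [ 0.    0.01 -0.06]
shift [ 0.0848 -0.1185  0.121 ] turn [ 0.    0.01 -0.06]
```

```bash
python3 -m handwheel '[[[0,0,0],[0.028,-0.04,0],0.5],[[0,0,0],[0.056,-0.08,0],0.5],[[0,0,0],[0.0848,-0.1185,0],0.5],[[0,0,0],[0.0848,-0.1185,0],0.5],[[0,0,0],[0.0848,-0.1185,0.03],0.5],[[0,0,0],[0.0848,-0.1185,0.06],0.5],[[0,0,0],[0.0848,-0.1185,0.09],0.5],[[0,0,0],[0.0848,-0.1185,0.121],0.5],[[0,0,0],[0.0848,-0.1185,0.121],0.5]]'; python3 go.py 35 -125 229; python3 -c "
from h import *
a=grab('scene','s1');b=grab('side','d1')
cv2.imwrite('pics/v1.png',cv2.resize(np.hstack([cv2.imread('pics/s1.png')[60:240,170:370],cv2.imread('pics/d1.png')[90:270,180:380]]),(800,360)))"
```

```text
time: 2.2
tool_pos: [525.4, -36.6, 225.1]
tcp_rot: [-3.14, 0.009, -0.032]
contact_force: [0.5, 0.6, 0.1]
grip_width: 45.9
finger_force: 0.0
t 2.2 local [31.6, -127.0, 225.1] F [0.5 0.6 0.1] grip 45.9 0.0
shift [ 0.0033 -0.002  -0.004 ] turn [-0.08  0.52 -0.09]
```

View pics/v1.png

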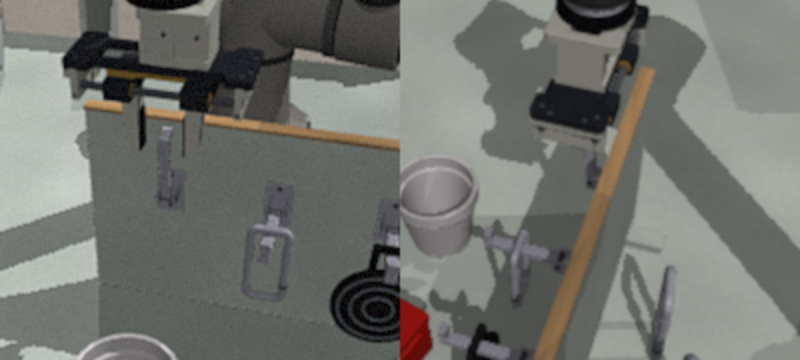

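The fingers straddle the spare arm in both views: left crop (165,150), right crop (595,165). Closing.

```bash
python3 -m handwheel '[[[0,0,0],[0,0,0],0],[[0,0,0],[0,0,0],0],[[0,0,0],[0,0,0],0],[[0,0,0],[0,0,0],0],[[0,0,0],[0,0,0],0],[[0,0,0],[0,0,0],0],[[0,0,0],[0,0,0],0]]'
python3 - <<'E'
import numpy as np
# arc: grasp point z 248 -> radius
a0=0.13; r=(248-181.5)/np.cos(a0)
for a in np.linspace(a0,1.571,11)[1:]: print('%.2f dx %.4f dz(tool,down+) %.4f'%(a,r*(np.sin(a)-np.sin(a0))/1000,r*(np.cos(a0)-np.cos(a))/1000))
E
python3 go.py
```

```text
time: 3.0
tool_pos: [528.4, -36.0, 229.5]
tcp_rot: [-3.141, -0.001, -0.031]
contact_force: [-0.1, 4.4, 3.4]
grip_width: 11.6
finger_force: 30.0
0.27 dx 0.0095 dz(tool,down+) 0.0019
0.42 dx 0.0185 dz(tool,down+) 0.0052
0.56 dx 0.0271 dz(tool,down+) 0.0098
0.71 dx 0.0348 dz(tool,down+) 0.0155
0.85 dx 0.0417 dz(tool,down+) 0.0223
0.99 dx 0.0475 dz(tool,down+) 0.0300
1.14 dx 0.0522 dz(tool,down+) 0.0384
1.28 dx 0.0556 dz(tool,down+) 0.0475
1.43 dx 0.0577 dz(tool,down+) 0.0569
1.57 dx 0.0584 dz(tool,down+) 0.0665
t 3.0 local [34.6, -126.3, 229.5] F [-0.1  4.4  3.4] grip 11.6 30.0
```

```bash
python3 -m handwheel '[[[0,0,0],[0.0095,0,0.002],0],[[0,0,0],[0.0185,0,0.005],0],[[0,0,0],[0.027,0,0.01],0],[[0,0,0],[0.035,0,0.0155],0],[[0,0,0],[0.042,0,0.022],0],[[0,0,0],[0.0475,0,0.03],0],[[0,0,0],[0.052,0,0.0385],0],[[0,0,0],[0.0555,0,0.0475],0],[[0,0,0],[0.0575,0,0.057],0],[[0,0,0],[0.0585,0,0.0665],0],[[0,0,0],[0.0585,0,0.067],0],[[0,0,0],[0.0585,0,0.067],0]]'; python3 go.py
```

```text
time: 4.2
tool_pos: [592.9, -38.0, 164.7]
tcp_rot: [-3.141, -0.015, -0.031]
contact_force: [16.9, 5.3, 5.1]
grip_width: 11.3
finger_force: 30.0
t 4.2 local [99.2, -126.4, 164.7] F [16.9  5.3  5.1] grip 11.3 30.0
```

```bash
python3 -m handwheel '[[[0,0,0],[0,0,0],0],[[0,0,0],[0,0,0],0],[[0,0,0],[0,0,0.002],0],[[0,0,0],[0,0,0.004],0],[[0,0,0],[0,0,0.004],0]]'; python3 go.py
```

```text
time: 4.7
tool_pos: [593.1, -38.1, 161.2]
tcp_rot: [-3.142, -0.016, -0.031]
contact_force: [16.5, 5.7, 7.2]
grip_width: 11.8
finger_force: 30.0
t 4.7 local [99.4, -126.4, 161.2] F [16.5  5.7  7.2] grip 11.8 30.0
```

```bash
python3 -m handwheel '[[[0,0,0],[0,0,0],0.25],[[0,0,0],[0,0,0],0.25],[[0,0,0],[0,0,0],0.25],[[0,0,0],[0,0,0],0.25]]'; python3 go.py 90 -126 290; python3 -c "
from h import *
a=grab('side','d2')"; python3 m2.py d2 | grep -E 'spare|full'
```

```text
time: 5.1
tool_pos: [586.3, -38.7, 157.6]
tcp_rot: [3.141, 0.001, -0.031]
contact_force: [-0.3, 0.1, 0.0]
grip_width: 23.3
finger_force: 0.0
t 5.1 local [92.5, -127.3, 157.6] F [-0.3  0.1  0. ] grip 23.3 0.0
shift [-0.0027 -0.0012 -0.1324] turn [ 0.01  0.08 -0.08]
full 30 25 y 2 z 178..188 med 186
full 38 23 y 2 z 176..188 med 185
full 46 24 y 2 z 178..191 med 186
full 54 24 y 2 z 176..189 med 186
full 62 31 y 2 z 178..196 med 187
full 70 18 y -0 z 188..197 med 195
full 78 24 y 2 z 177..188 med 185
full 86 22 y 2 z 177..188 med 186
full 94 25 y 2 z 177..188 med 186
full 102 41 y 2 z 177..203 med 195
full 110 3 y 4 z 193..201 med 195
spare 30 19 y -123 z 178..187 med 185
spare 38 23 y -123 z 179..189 med 185
spare 46 22 y -124 z 179..191 med 188
spare 54 22 y -124 z 179..263 med 189
spare 62 47 y -125 z 183..297 med 262
spare 70 21 y -123 z 184..194 med 190
spare 78 2 y -122 z 191..194 med 192
```

```bash
python3 -m handwheel '[[[0,0,0],[0,0,-0.035],0.25],[[0,0,0],[0,0,-0.065],0.25],[[0,0,0],[0,-0.002,-0.065],0],[[0,0,0],[0,-0.002,-0.065],0],[[0,0,0],[-0.003,-0.002,-0.065],0],[[0,0,0],[-0.003,-0.002,-0.045],0],[[0,0,0],[-0.003,-0.002,-0.035],0],[[0,0,0],[-0.003,-0.002,-0.03],0],[[0,0,0],[-0.003,-0.002,-0.027],0],[[0,0,0],[-0.003,-0.002,-0.025],0],[[0,0,0],[-0.003,-0.002,-0.025],0],[[0,0,0],[-0.003,-0.002,-0.025],0]]'; python3 go.py
```

```text
time: 6.35
tool_pos: [584.0, -36.5, 183.5]
tcp_rot: [3.141, -0.001, -0.031]
contact_force: [-0.4, 0.7, 0.2]
grip_width: 0.2
finger_force: 0.0
t 6.3 local [90.3, -125.1, 183.5] F [-0.4  0.7  0.2] grip 0.2 0.0
```

```bash
python3 -m handwheel '[[[0,0,0],[0,0,0.002],0],[[0,0,0],[0,0,0.004],0],[[0,0,0],[0,0,0.006],0],[[0,0,0],[0,0,0.006],0],[[0,0,0],[0,0,0.006],0]]'; python3 go.py;  python3 -c "
from h import *
a=grab('side','d3')
a=grab('scene','s3')
cv2.imwrite('pics/v3.png',cv2.resize(np.hstack([cv2.imread('pics/s3.png')[60:240,170:370],cv2.imread('pics/d3.png')[90:270,180:380]]),(800,360)))"; python3 m2.py d3 | grep -E 'spare'
```

```text
time: 6.85
tool_pos: [583.8, -36.4, 177.0]
tcp_rot: [3.142, 0.0, -0.031]
contact_force: [-0.5, -0.1, -0.8]
grip_width: 0.6
finger_force: 0.0
t 6.8 local [90.0, -125.0, 177.0] F [-0.5 -0.1 -0.8] grip 0.6 0.0
spare 30 19 y -124 z 175..186 med 184
spare 38 21 y -123 z 177..188 med 184
spare 46 32 y -124 z 176..288 med 186
spare 54 38 y -124 z 177..290 med 230
spare 62 33 y -124 z 178..298 med 188
spare 70 21 y -124 z 179..191 med 187
spare 78 1 y -130 z 203..203 med 203
```

View pics/v3.png

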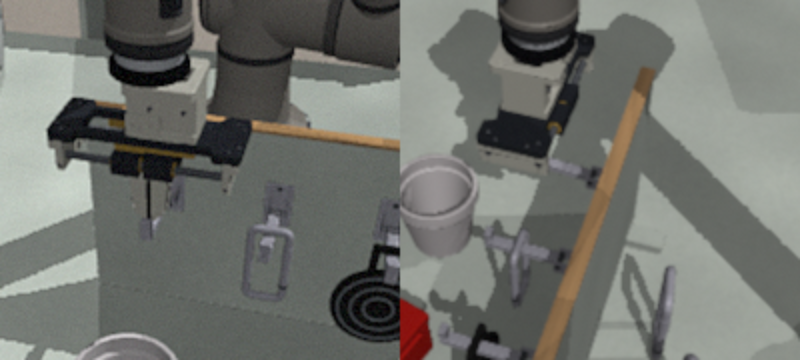

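```bash
python3 m2.py s3 | grep -E 'spare|full'; python3 -m handwheel '[[[0,0,0],[0,0,0.001],0],[[0,0,0],[0,0,0.002],0],[[0,0,0],[0,0,0.003],0],[[0,0,0],[0,0,0.003],0]]'; python3 go.py; python3 -c "
from h import *
a=grab('side','d4')"; python3 m2.py d4 | grep -E 'spare'
```

```text
full 30 15 y 0 z 183..188 med 187
full 38 8 y 0 z 186..188 med 187
full 46 17 y -0 z 184..189 med 187
full 54 7 y -0 z 187..188 med 187
full 62 1 y 6 z 180..180 med 180
full 70 32 y -0 z 185..197 med 193
full 78 17 y 0 z 180..191 med 187
full 86 1 y 5 z 180..180 med 180
full 94 2 y 5 z 187..187 med 187
full 102 21 y 0 z 179..202 med 200
full 110 45 y -0 z 178..202 med 191
spare 30 2 y -121 z 178..181 med 180
spare 62 2 y -121 z 179..183 med 181
spare 70 3 y -121 z 182..187 med 184
spare 78 5 y -122 z 182..189 med 187
spare 86 8 y -122 z 181..247 med 189
spare 94 121 y -124 z 182..280 med 229
spare 102 54 y -125 z 181..293 med 203
spare 110 54 y -125 z 182..299 med 289
spare 118 45 y -125 z 271..290 med 282
time: 7.35
tool_pos: [583.7, -36.4, 173.9]
tcp_rot: [3.142, 0.0, -0.031]
contact_force: [-0.3, 0.0, 0.6]
grip_width: 0.4
finger_force: 0.0
t 7.3 local [89.9, -125.0, 173.9] F [-0.3  0.   0.6] grip 0.4 0.0
spare 30 19 y -123 z 175..187 med 184
spare 38 22 y -123 z 177..188 med 184
spare 46 30 y -124 z 177..285 med 187
spare 54 37 y -124 z 178..286 med 188
spare 62 35 y -123 z 176..299 med 190
spare 70 21 y -124 z 177..205 med 187
```

```bash
python3 -c "
from h import *
a=grab('scene','s5'); w=grab('wrist','w5')
cv2.imwrite('pics/v5.png',np.hstack([cv2.resize(cv2.imread('pics/s5.png')[120:200,215:275],(360,480),interpolation=cv2.INTER_CUBIC),cv2.resize(cv2.imread('pics/w5.png'),(440,480))]))"
```

```text
(no output)
```

View pics/v5.png

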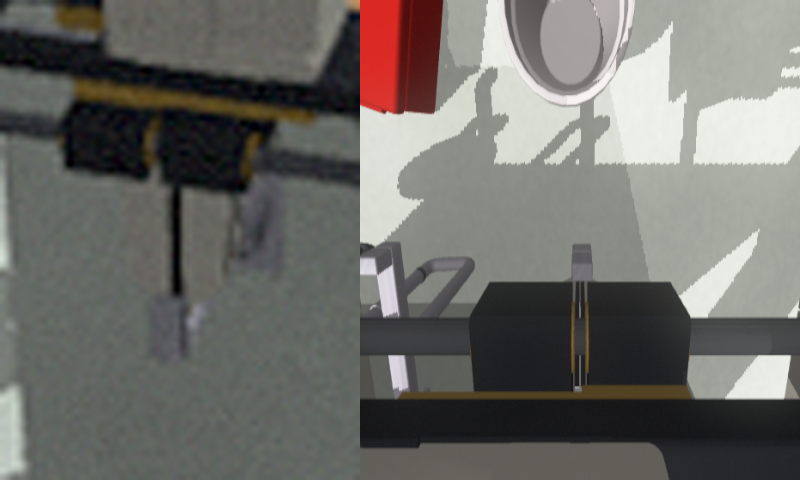

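```bash
cat > w.py <<'E'
from h import *; import sys
p=np.load('pan.npz')
c=load(sys.argv[1])
for u,v in [tuple(map(int,a.split(','))) for a in sys.argv[2:]]:
    q=pt(c,u,v); print(u,v,((q[:2]-p['o'])@p['n']).round(1),((q[:2]-p['o'])@p['y']).round(1),q[2].round(1))
E
python3 w.py w5 259,196 259,200 259,205 259,210 259,215 259,219 255,205 263,205 20,198 24,200 30,206 40,290 42,310
python3 w.py s5 243,170 244,172 243,176 242,178 248,172
```

```text
259 196 111.1 -126.9 185.1
259 200 110.2 -126.9 189.5
259 205 109.7 -126.8 196.8
259 210 109.7 -126.7 204.7
259 215 107.5 -126.7 205.8
259 219 105.2 -126.7 205.2
255 205 110.0 -124.8 197.7
263 205 110.1 -128.9 197.9
20 198 111.4 1.3 189.2
24 200 111.1 -2.8 192.1
30 206 107.9 -5.5 192.2
40 290 53.9 2.3 186.7
42 310 41.2 2.6 187.9
243 170 105.6 -125.7 204.5
244 172 108.8 -122.6 202.2
243 176 110.0 -124.6 192.2
242 178 110.2 -126.9 186.4
248 172 83.7 -121.1 184.1
```

```bash
python3 - <<'E'
from h import *
p=np.load('pan.npz')
for t in('d4','s5'):
    c=load(t);W=cloud(c).reshape(-1,3);L=np.c_[(W[:,:2]-p['o'])@p['n'],(W[:,:2]-p['o'])@p['y'],W[:,2]]
    L=L[(L[:,0]>60)&(L[:,0]<125)&(L[:,1]>-165)&(L[:,1]<-85)]
    for z in range(160,250,6):
        q=L[(L[:,2]>z)&(L[:,2]<z+6)]
        if len(q): print(t,z,len(q),q.min(0).round(0)[:2],q.max(0).round(0)[:2])
E
python3 -c "
import cv2,numpy as np
cv2.imwrite('pics/v6.png',cv2.resize(cv2.imread('pics/d4.png')[130:200,225:305],(800,600),interpolation=cv2.INTER_CUBIC) if 0 else cv2.resize(cv2.imread('pics/d4.png')[130:205,210:310],(800,600),interpolation=cv2.INTER_CUBIC))"
```

```text
d4 172 2 [  68. -123.] [  74. -122.]
d4 178 11 [  60. -122.] [  76. -119.]
d4 184 33 [  60. -132.] [  79. -119.]
d4 190 3 [  61. -128.] [  69. -122.]
d4 196 1 [  79. -132.] [  79. -132.]
d4 202 1 [  78. -128.] [  78. -128.]
s5 178 11 [  76. -131.] [ 112. -121.]
s5 184 26 [  76. -132.] [ 111. -121.]
s5 190 13 [ 108. -131.] [ 112. -121.]
s5 196 17 [ 100. -131.] [ 112. -118.]
s5 202 38 [  99. -138.] [ 110. -116.]
s5 208 42 [  78. -142.] [ 103. -109.]
s5 214 46 [  81. -142.] [ 104. -108.]
s5 220 41 [  84. -142.] [ 103. -108.]
s5 226 47 [  84. -144.] [ 103. -107.]
s5 232 42 [  85. -144.] [ 103. -107.]
s5 238 52 [  87. -144.] [ 103. -107.]
s5 244 35 [  97. -144.] [ 103. -106.]
```

View pics/v6.png

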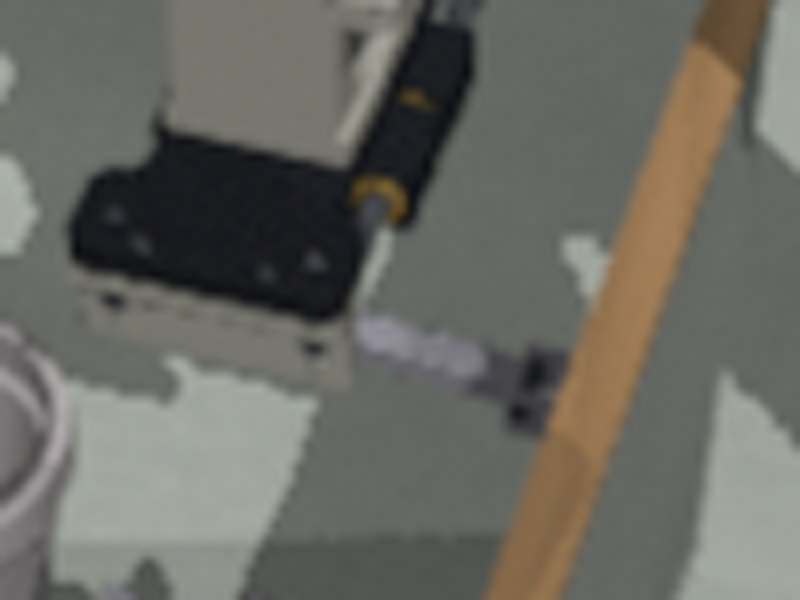

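```bash
python3 - <<'E'
from h import *
p=np.load('pan.npz')
for t,x,y in(('s1',(15,55),(-175,-145)),('s1',(15,55),(-108,-85)),('s5',(75,106),(-145,-132)),('s5',(75,106),(-118,-106))):
    c=load(t);W=cloud(c).reshape(-1,3);L=np.c_[(W[:,:2]-p['o'])@p['n'],(W[:,:2]-p['o'])@p['y'],W[:,2]]
    L=L[(L[:,0]>x[0])&(L[:,0]<x[1])&(L[:,1]>y[0])&(L[:,1]<y[1])&(L[:,2]<300)&(L[:,2]>150)]
    print(t,[(z,int(((L[:,2]>z)&(L[:,2]<z+5)).sum())) for z in range(170,290,5)])
E
python3 go.py
```

```text
s1 [(170, 0), (175, 0), (180, 0), (185, 0), (190, 0), (195, 0), (200, 0), (205, 0), (210, 0), (215, 0), (220, 0), (225, 0), (230, 0), (235, 0), (240, 0), (245, 6), (250, 17), (255, 18), (260, 22), (265, 20), (270, 22), (275, 19), (280, 25), (285, 23)]
s1 [(170, 0), (175, 0), (180, 0), (185, 0), (190, 0), (195, 0), (200, 0), (205, 0), (210, 0), (215, 0), (220, 0), (225, 0), (230, 0), (235, 0), (240, 0), (245, 2), (250, 8), (255, 12), (260, 19), (265, 21), (270, 18), (275, 23), (280, 21), (285, 23)]
s5 [(170, 0), (175, 0), (180, 0), (185, 0), (190, 0), (195, 0), (200, 2), (205, 6), (210, 11), (215, 9), (220, 10), (225, 11), (230, 11), (235, 13), (240, 13), (245, 9), (250, 3), (255, 0), (260, 0), (265, 0), (270, 0), (275, 0), (280, 0), (285, 0)]
s5 [(170, 0), (175, 0), (180, 0), (185, 0), (190, 0), (195, 0), (200, 1), (205, 7), (210, 10), (215, 17), (220, 11), (225, 14), (230, 13), (235, 16), (240, 13), (245, 10), (250, 0), (255, 0), (260, 0), (265, 0), (270, 0), (275, 0), (280, 0), (285, 0)]
t 7.5 local [90.0, -125.0, 174.1] F [ 0.6  0.7 -0.2] grip 0.2 0.0
```

```bash
python3 -m handwheel '[[[0,0,0],[0,0,0.001],0],[[0,0,0],[0,0,0.002],0],[[0,0,0],[0,0,0.003],0],[[0,0,0],[0,0,0.004],0],[[0,0,0],[0,0,0.005],0],[[0,0,0],[0,0,0.006],0],[[0,0,0],[0,0,0.006],0],[[0,0,0],[0,0,0.006],0]]'; python3 go.py; python3 -c "
from h import *
w=grab('wrist','w6')"; python3 w.py w6 259,196 259,200 259,205 259,210 259,215 259,219
```

```text
time: 8.3
tool_pos: [583.8, -36.4, 168.1]
tcp_rot: [3.141, -0.0, -0.031]
contact_force: [0.3, -0.4, 0.2]
grip_width: 0.3
finger_force: 0.0
t 8.3 local [90.0, -125.0, 168.1] F [ 0.3 -0.4  0.2] grip 0.3 0.0
259 196 58.6 -129.0 -0.4
259 200 110.6 -126.9 184.9
259 205 110.6 -126.8 193.6
259 210 109.8 -126.7 198.9
259 215 109.2 -126.7 204.4
259 219 107.4 -126.7 205.0
```

```bash
python3 -m handwheel '[[[0,0,0],[0,0,0.002],0],[[0,0,0],[0,0,0.004],0],[[0,0,0],[0,0,0.006],0],[[0,0,0],[0,0,0.008],0],[[0,0,0],[0,0,0.008],0]]'; python3 go.py; python3 -c "
from h import *
w=grab('wrist','w7');grab('scene','s7')
cv2.imwrite('pics/v7.png',np.hstack([cv2.resize(cv2.imread('pics/s7.png')[120:200,215:275],(360,480),interpolation=cv2.INTER_CUBIC),cv2.resize(cv2.imread('pics/w7.png'),(440,480))]))"; python3 w.py w7 259,200 259,205 259,210 259,215 259,219 259,223
python3 - <<'E'
from h import *
p=np.load('pan.npz')
for t,x,y in(('s7',(75,106),(-145,-132)),('s7',(75,106),(-118,-106))):
    c=load(t);W=cloud(c).reshape(-1,3);L=np.c_[(W[:,:2]-p['o'])@p['n'],(W[:,:2]-p['o'])@p['y'],W[:,2]]
    L=L[(L[:,0]>x[0])&(L[:,0]<x[1])&(L[:,1]>y[0])&(L[:,1]<y[1])&(L[:,2]<300)&(L[:,2]>150)]
    print(t,[(z,int(((L[:,2]>z)&(L[:,2]<z+3)).sum())) for z in range(170,230,3)])
E
```

```text
time: 8.85
tool_pos: [584.0, -36.4, 162.5]
tcp_rot: [3.141, -0.002, -0.031]
contact_force: [-5.2, 1.4, 14.3]
grip_width: 0.4
finger_force: 7.3
t 8.8 local [90.3, -125.1, 162.5] F [-5.2  1.4 14.3] grip 0.4 7.3
259 200 111.2 -126.9 180.3
259 205 110.9 -126.8 188.1
259 210 111.3 -126.7 197.3
259 215 109.4 -126.7 198.8
259 219 106.8 -126.7 197.2
259 223 105.2 -126.7 198.4
s7 [(170, 0), (173, 0), (176, 0), (179, 0), (182, 0), (185, 0), (188, 1), (191, 1), (194, 3), (197, 7), (200, 5), (203, 6), (206, 5), (209, 5), (212, 7), (215, 6), (218, 8), (221, 7), (224, 5), (227, 8)]
s7 [(170, 0), (173, 0), (176, 0), (179, 0), (182, 0), (185, 0), (188, 1), (191, 2), (194, 3), (197, 4), (200, 7), (203, 8), (206, 7), (209, 7), (212, 7), (215, 8), (218, 8), (221, 9), (224, 7), (227, 8)]
```

View pics/v7.png

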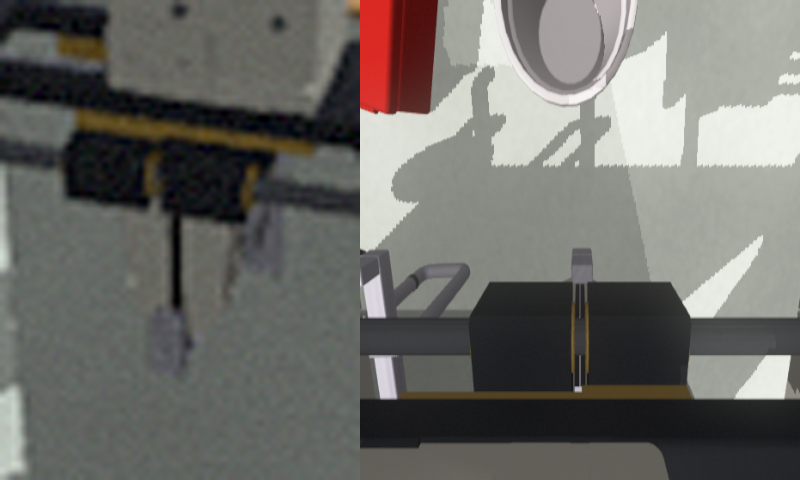

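```bash
python3 go.py 90 -125 215 72 1 215 72 1 128
```

```text
t 8.9 local [90.3, -125.1, 162.5] F [-5.1  1.7 15.1] grip 0.8 7.2
shift [-0.0001 -0.     -0.0525] turn [ 0.04 -0.14 -0.06]
shift [-0.0183 -0.126  -0.0527] turn [ 0.04 -0.14 -0.06]
shift [-0.0185 -0.1261  0.0343] turn [ 0.04 -0.14 -0.06]
```

```bash
python3 -m handwheel '[[[0,0,0],[0,0,-0.03],0],[[0,0,0],[0,0,-0.055],0],[[0,0,0],[-0.008,-0.045,-0.055],0.76],[[0,0,0],[-0.0185,-0.09,-0.055],0.76],[[0,0,0],[-0.0185,-0.126,-0.055],0.76],[[0,0,0],[-0.0185,-0.126,-0.055],0.76],[[0,0,0],[-0.0185,-0.126,-0.055],0.76],[[0,0,0],[-0.0185,-0.126,-0.055],0.76]]'; python3 go.py 72 1 128;python3 -c "
from h import *
w=grab('wrist','w8');d=grab('side','d8');s=grab('scene','s8')
cv2.imwrite('pics/v8.png',np.hstack([cv2.resize(cv2.imread('pics/s8.png')[120:230,260:340],(360,480),interpolation=cv2.INTER_CUBIC),cv2.resize(cv2.imread('pics/w8.png'),(440,480))]))"; python3 m2.py d8 | grep -E 'spare'
```

```text
time: 9.75
tool_pos: [569.3, 89.2, 214.9]
tcp_rot: [3.141, 0.0, -0.032]
contact_force: [0.0, 0.3, -0.4]
grip_width: 43.9
finger_force: 0.0
t 9.8 local [71.7, 0.1, 214.9] F [ 0.   0.3 -0.4] grip 43.9 0.0
shift [ 0.0003 -0.001   0.0869] turn [ 0.04  0.02 -0.1 ]
spare 30 20 y -123 z 175..187 med 184
spare 38 24 y -123 z 175..186 med 184
spare 46 18 y -124 z 174..186 med 184
spare 54 20 y -124 z 176..187 med 184
spare 62 18 y -123 z 176..186 med 183
spare 70 15 y -123 z 176..186 med 183
spare 86 2 y -126 z 183..186 med 185
```

View pics/v8.png

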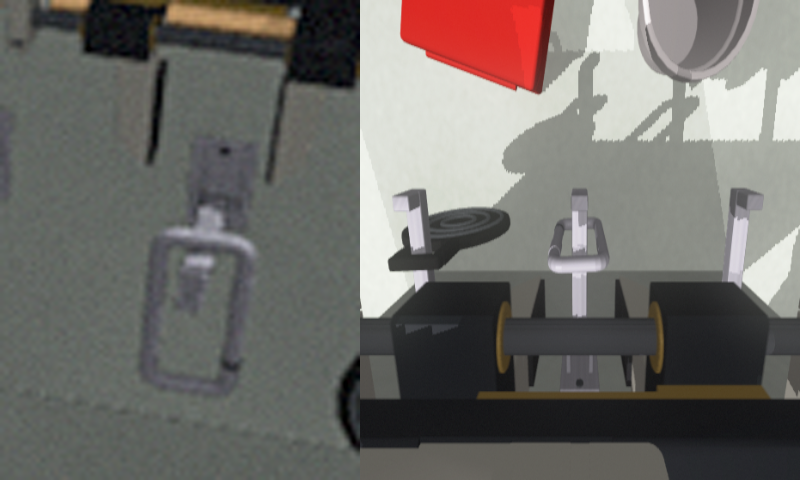

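Spare hook now reads level. In the wrist view the ring is centred between the fingers, at (579,245). Opening fully, then descending.

```bash
python3 -m handwheel '[[[0,0,0],[0,0,0],0.76],[[0,0,0],[0,0,0],0.76],[[0,0,0],[0,0,0],0.76],[[0,0,0],[0,0,0],0.76],[[0,0,0],[0,-0.001,0.02],0.76],[[0,0,0],[0,-0.001,0.04],0.76],[[0,0,0],[0,-0.001,0.06],0.76],[[0,0,0],[0,-0.001,0.075],0.76],[[0,0,0],[0,-0.001,0.087],0.76],[[0,0,0],[0,-0.001,0.087],0.76],[[0,0,0],[0,-0.001,0.087],0.76]]'; python3 go.py 72 1 128
```

```text
time: 11.0
tool_pos: [569.5, 91.2, 128.5]
tcp_rot: [3.142, -0.001, -0.031]
contact_force: [1.1, 0.6, -0.1]
grip_width: 69.5
finger_force: 0.0
t 11.0 local [71.9, 2.1, 128.5] F [ 1.1  0.6 -0.1] grip 69.5 0.0
shift [0.0001 0.0011 0.0005] turn [ 0.   -0.03 -0.06]
```

```bash
python3 -m handwheel '[[[0,0,0],[0,0.001,0],0],[[0,0,0],[0,0.001,0],0],[[0,0,0],[0,0.001,0],0],[[0,0,0],[0,0.001,0],0],[[0,0,0],[0,0.001,0],0],[[0,0,0],[0,0.001,0],0],[[0,0,0],[0,0.001,-0.005],0],[[0,0,0],[0,0.001,-0.01],0],[[0,0,0],[0,0.001,-0.01],0]]'; python3 go.py 72 1 128;  python3 -c "
from h import *
w=grab('wrist','w9');d=grab('side','d9');s=grab('scene','s9')"; python3 m2.py s9 d9| grep -E 'full|ring|side'
```

```text
time: 11.9
tool_pos: [569.5, 90.2, 138.7]
tcp_rot: [3.142, -0.001, -0.031]
contact_force: [0.9, 0.5, -1.5]
grip_width: 49.6
finger_force: 30.0
t 11.9 local [71.9, 1.1, 138.7] F [ 0.9  0.5 -1.5] grip 49.6 30.0
shift [0.0001 0.0001 0.0107] turn [ 0.   -0.05 -0.06]
full 30 10 y -1 z 183..188 med 186
full 38 11 y -0 z 186..188 med 187
full 54 2 y -1 z 186..186 med 186
full 62 16 y 1 z 179..204 med 187
full 70 38 y -0 z 186..206 med 202
full 78 16 y 0 z 179..188 med 187
full 86 22 y -0 z 252..298 med 293
full 94 151 y 0 z 180..300 med 275
full 102 39 y -0 z 177..244 med 201
full 110 39 y -0 z 178..201 med 190
ring 244 [ 69.94451473 -29.70003475 101.98707681] [ 82.79921633  29.14971337 167.84150315] [ 7.56276974e+01 -1.23921688e-01  1.30182067e+02]
  side 97 [[73.8, -25.9, 109.6], [76.2, -20.1, 140.3], [80.9, -15.9, 165.7]]
  side 95 [[72.3, 16.4, 109.9], [75.3, 20.8, 138.8], [80.7, 26.5, 165.2]]
full 30 22 y 3 z 179..190 med 186
full 38 36 y 1 z 179..261 med 188
full 46 17 y 1 z 177..268 med 261
ring 15 [ 66.62976271 -15.36963968 104.59785475] [ 74.27749266  26.50611856 122.72421982] [ 68.61159171  24.08777156 111.95875237]
  side 1 [[68.6, -15.4, 112.0], [68.6, -15.4, 112.0], [68.6, -15.4, 112.0]]
  side 11 [[67.0, 21.3, 109.4], [69.4, 24.5, 115.7], [73.2, 26.4, 121.9]]
```

```bash
python3 -m handwheel '[[[0,0,0],[0,0,-0.015],0],[[0,0,0],[0,0,-0.03],0],[[0,0,0],[0,0,-0.035],0],[[0,0,0],[0.015,0,-0.035],0],[[0,0,0],[0.035,0,-0.035],0],[[0,0,0],[0.05,0,-0.035],0],[[0,0,0],[0.06,0,-0.035],0],[[0,0,0],[0.06,0,-0.035],0],[[0,0,0],[0.06,0,-0.035],0]]'; python3 go.py 132 -125 174
```

```text
time: 12.95
tool_pos: [628.5, 88.3, 172.3]
tcp_rot: [3.141, 0.002, -0.031]
contact_force: [-0.4, 0.3, -2.5]
grip_width: 49.6
finger_force: 30.0
t 12.9 local [131.0, 0.9, 172.3] F [-0.4  0.3 -2.5] grip 49.6 30.0
shift [ 0.0012  0.1259 -0.0017] turn [ 0.01  0.1  -0.07]
```

```bash
python3 -m handwheel '[[[0,0,0],[0.001,0.02,0],0],[[0,0,0],[0.001,0.045,0],0],[[0,0,0],[0.001,0.07,0],0],[[0,0,0],[0.001,0.095,0],0],[[0,0,0],[0.001,0.115,0],0],[[0,0,0],[0.001,0.126,0],0],[[0,0,0],[0.001,0.126,0],0],[[0,0,0],[0.001,0.126,0],0]]'; python3 go.py 74 -125 172; python3 -c "
from h import *
w=grab('wrist','w10');s=grab('scene','s10')
cv2.imwrite('pics/v10.png',np.hstack([cv2.resize(cv2.imread('pics/s10.png')[110:250,210:310],(360,500),interpolation=cv2.INTER_CUBIC),cv2.resize(cv2.imread('pics/w10.png'),(440,500))]))"
python3 - <<'E'
from h import *
p=np.load('pan.npz');c=load('s10');W=cloud(c).reshape(-1,3);L=np.c_[(W[:,:2]-p['o'])@p['n'],(W[:,:2]-p['o'])@p['y'],W[:,2]]
L=L[(L[:,0]>115)&(L[:,0]<150)&(L[:,1]>-165)&(L[:,1]<-85)]
for z in range(124,250,10):
    q=L[(L[:,2]>z)&(L[:,2]<z+10)]
    if len(q): print(z,len(q),q.min(0).round(0),q.max(0).round(0))
E
```

```text
time: 13.75
tool_pos: [626.0, -37.0, 173.1]
tcp_rot: [-3.141, 0.0, -0.031]
contact_force: [0.5, 0.9, -1.7]
grip_width: 49.5
finger_force: 30.0
t 13.8 local [132.2, -124.3, 173.1] F [ 0.5  0.9 -1.7] grip 49.5 30.0
shift [-0.0582  0.0007  0.0012] turn [-0.03  0.01 -0.07]
134 45 [ 130. -142.  138.] [ 139. -101.  144.]
144 54 [ 130. -149.  144.] [ 139. -101.  154.]
154 28 [ 133. -149.  155.] [ 139. -100.  164.]
164 28 [ 133. -149.  164.] [ 139. -100.  174.]
174 30 [ 134. -148.  174.] [ 140. -100.  183.]
184 30 [ 133. -147.  184.] [ 140. -101.  194.]
194 63 [ 133. -159.  194.] [145. -90. 204.]
204 90 [ 132. -165.  205.] [146. -86. 214.]
214 92 [ 133. -165.  214.] [146. -86. 224.]
224 102 [ 128. -164.  224.] [145. -86. 234.]
234 158 [ 125. -164.  234.] [145. -86. 244.]
244 37 [ 127. -164.  244.] [146. -86. 253.]
```

View pics/v10.png

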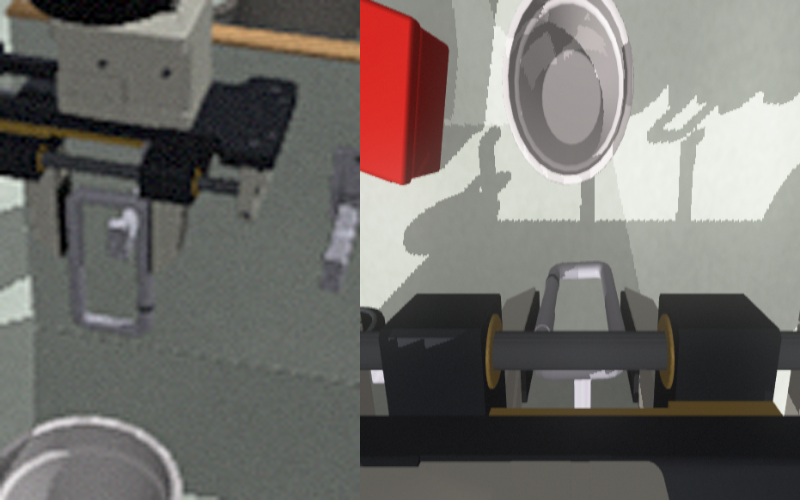

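The ring hangs upright from the gripper, and the spare hook's tip shows through its opening at (122,225). Moving in and lowering.

```bash
python3 -m handwheel '[[[0,0,0],[-0.015,0.001,0],0],[[0,0,0],[-0.035,0.001,0],0],[[0,0,0],[-0.05,0.001,0],0],[[0,0,0],[-0.058,0.001,0],0],[[0,0,0],[-0.058,0.001,0],0],[[0,0,0],[-0.058,0.001,0.015],0],[[0,0,0],[-0.058,0.001,0.028],0],[[0,0,0],[-0.058,0.001,0.036],0],[[0,0,0],[-0.058,0.001,0.041],0],[[0,0,0],[-0.058,0.001,0.041],0]]'; python3 go.py 74 -125 172; python3 -c "
from h import *
d=grab('side','d11');s=grab('scene','s11')"
python3 - <<'E'
from h import *
p=np.load('pan.npz');c=load('s11');W=cloud(c).reshape(-1,3);L=np.c_[(W[:,:2]-p['o'])@p['n'],(W[:,:2]-p['o'])@p['y'],W[:,2]]
L=L[(L[:,0]>40)&(L[:,0]<120)&(L[:,1]>-165)&(L[:,1]<-85)]
for z in range(84,220,8):
    q=L[(L[:,2]>z)&(L[:,2]<z+8)]
    if len(q): print(z,len(q),q.min(0).round(0),q.max(0).round(0))
E
```

```text
time: 14.85
tool_pos: [568.3, -36.8, 131.5]
tcp_rot: [-3.141, 0.001, -0.031]
contact_force: [1.2, -0.8, -2.2]
grip_width: 49.6
finger_force: 30.0
t 14.8 local [74.5, -125.9, 131.5] F [ 1.2 -0.8 -2.2] grip 49.6 30.0
shift [-0.0005 -0.0009 -0.0405] turn [-0.01  0.06 -0.06]
92 7 [  77. -140.   98.] [  81. -111.  100.]
100 63 [  72. -150.  100.] [  82. -102.  108.]
108 18 [  76. -150.  110.] [  82. -102.  116.]
116 22 [  76. -149.  117.] [  82. -102.  124.]
124 23 [  73. -149.  124.] [  81. -102.  132.]
132 17 [  76. -149.  133.] [  82. -102.  139.]
140 21 [  76. -152.  140.] [  81. -102.  148.]
148 21 [  78. -154.  148.] [  84. -101.  156.]
156 41 [  77. -163.  156.] [ 88. -93. 164.]
164 59 [  78. -165.  164.] [ 88. -85. 172.]
172 82 [  41. -164.  172.] [112. -85. 180.]
180 134 [  40. -164.  180.] [113. -85. 188.]
188 111 [  70. -163.  188.] [112. -85. 196.]
196 114 [  64. -163.  196.] [113. -85. 204.]
204 18 [  76. -162.  204.] [ 89. -89. 211.]
212 8 [  68. -158.  212.] [  89. -153.  219.]
```

Around the spare arm, still about 4 to 5 mm above rest. Lowering slowly to contact.

```bash
python3 -m handwheel '[[[0,0,0],[0,0,0.002],0],[[0,0,0],[0,0,0.004],0],[[0,0,0],[0,0,0.005],0],[[0,0,0],[0,0,0.005],0]]'; python3 go.py
```

```text
time: 15.35
tool_pos: [568.2, -36.9, 127.0]
tcp_rot: [3.142, 0.0, -0.031]
contact_force: [-0.0, 0.5, -1.5]
grip_width: 49.6
finger_force: 30.0
t 15.3 local [74.4, -126.0, 127.0] F [-0.   0.5 -1.5] grip 49.6 30.0
```

```bash
python3 -m handwheel '[[[0,0,0],[0,0,0.001],0],[[0,0,0],[0,0,0.002],0],[[0,0,0],[0,0,0.003],0],[[0,0,0],[0,0,0.003],0]]'; python3 go.py
```

```text
time: 15.75
tool_pos: [568.6, -37.0, 126.3]
tcp_rot: [3.141, -0.002, -0.031]
contact_force: [-4.9, 2.1, 12.7]
grip_width: 49.9
finger_force: 30.0
t 15.8 local [74.8, -126.0, 126.3] F [-4.9  2.1 12.7] grip 49.9 30.0
```

```bash
python3 -m handwheel '[[[0,0,0],[0,0,-0.002],0],[[0,0,0],[0,0,-0.002],0],[[0,0,0],[0,0,-0.002],0.6],[[0,0,0],[0,0,-0.002],0.65],[[0,0,0],[0,0,-0.002],0.76],[[0,0,0],[0,0,-0.002],0.76],[[0,0,0],[0,0,-0.002],0.76],[[0,0,0],[0,0,-0.002],0.76]]'; python3 go.py; python3 -c "
from h import *
s=grab('scene','s12')"
python3 - <<'E'
from h import *
p=np.load('pan.npz');c=load('s12');W=cloud(c).reshape(-1,3);L=np.c_[(W[:,:2]-p['o'])@p['n'],(W[:,:2]-p['o'])@p['y'],W[:,2]]
L=L[(L[:,0]>40)&(L[:,0]<120)&(L[:,1]>-165)&(L[:,1]<-85)]
for z in range(84,220,8):
    q=L[(L[:,2]>z)&(L[:,2]<z+8)]
    if len(q): print(z,len(q),q.min(0).round(0),q.max(0).round(0))
E
```

```text
time: 16.55
tool_pos: [568.3, -36.9, 126.1]
tcp_rot: [3.142, 0.0, -0.031]
contact_force: [-0.1, 0.5, -0.6]
grip_width: 69.3
finger_force: 0.0
t 16.6 local [74.5, -126.0, 126.1] F [-0.1  0.5 -0.6] grip 69.3 0.0
84 1 [  77. -124.   90.] [  77. -124.   90.]
92 62 [  73. -147.   92.] [  81. -104.  100.]
100 21 [  75. -150.  100.] [  82. -102.  108.]
108 21 [  75. -150.  108.] [  80. -102.  116.]
116 23 [  74. -149.  117.] [  81. -102.  124.]
124 21 [  75. -149.  124.] [  81. -102.  132.]
132 17 [  74. -149.  132.] [  81. -102.  140.]
140 23 [  76. -151.  140.] [  81. -102.  148.]
148 40 [  66. -163.  148.] [ 89. -86. 156.]
156 44 [  65. -165.  156.] [ 88. -86. 164.]
164 43 [  71. -165.  164.] [ 86. -87. 172.]
172 58 [  49. -165.  172.] [111. -87. 180.]
180 112 [  50. -163.  180.] [112. -87. 188.]
188 113 [  67. -164.  188.] [113. -85. 195.]
196 31 [  70. -165.  196.] [112. -85. 203.]
204 4 [  66. -164.  204.] [  88. -164.  211.]
212 10 [  66. -165.  213.] [110. -86. 220.]
```

```bash
python3 -m handwheel '[[[0,0,0],[0,0,-0.02],0.76],[[0,0,0],[0,0,-0.05],0.76],[[0,0,0],[0,0,-0.085],0.76],[[0,0,0],[0,0,-0.1],0.76],[[0,0,0],[0.01,-0.04,-0.1],0.35],[[0,0,0],[0.021,-0.08,-0.1],0.35],[[0,0,0],[0.021,-0.115,-0.1],0.35],[[0,0,0],[0.021,-0.126,-0.1],0.35],[[0,0,0],[0.021,-0.126,-0.1],0.35],[[0,0,0],[0.021,-0.126,-0.1],0.35]]'; python3 go.py 96 1 138.5; python3 -c "
from h import *
w=grab('wrist','w13')
grab('scene','s13')
p=np.load('pan.npz')
for t in('w13','s13'):
  c=load(t);W=cloud(c).reshape(-1,3);L=np.c_[(W[:,:2]-p['o'])@p['n'],(W[:,:2]-p['o'])@p['y'],W[:,2]]
  for nm,y in(('full',0),('spare',-125)):
    q=L[(L[:,0]>101)&(L[:,0]<114)&(abs(L[:,1]-y)<15)&(L[:,2]>172)&(L[:,2]<206)]; print(t,nm,len(q),q.min(0),q.max(0))
"; python3 m2.py s13|grep -E 'pot|box|triv'
```

```text
time: 17.6
tool_pos: [593.1, 87.5, 226.1]
tcp_rot: [3.141, 0.0, -0.031]
contact_force: [-0.1, -0.1, 0.5]
grip_width: 32.6
finger_force: 0.0
t 17.6 local [95.6, -0.9, 226.1] F [-0.1 -0.1  0.5] grip 32.6 0.0
shift [ 0.0004 -0.002   0.0876] turn [ 0.05  0.01 -0.07]
w13 full 333 [103.91831612  -5.54363508 178.14537646] [111.63971639   6.36592982 202.47108194]
w13 spare 530 [ 101.12331749 -132.1507305   173.59009427] [ 111.65739983 -119.16450019  200.51068826]
s13 full 64 [104.14330909  -6.11896967 178.13701844] [112.72304987   5.52774351 201.47513912]
s13 spare 64 [ 102.36904295 -131.95732999  175.63686184] [ 112.97393716 -120.33693089  199.7566372 ]
triv 30 12 y 126 z 179..189 med 187
triv 38 16 y 126 z 179..189 med 187
triv 46 13 y 126 z 181..190 med 187
triv 54 13 y 127 z 186..189 med 188
triv 62 1 y 122 z 194..194 med 194
triv 70 41 y 124 z 150..196 med 191
triv 78 31 y 124 z 151..196 med 187
triv 86 4 y 121 z 185..189 med 187
triv 94 2 y 120 z 187..187 med 187
triv 102 23 y 126 z 177..203 med 201
triv 110 53 y 126 z 179..202 med 192Traceback (most recent call last):
  File "m2.py", line 13, in <module>
    q=sel((40,110),(-30,30),(90,168)); print('ring',len(q),q.min(0),q.max(0),np.median(q,0));
                                                           ~~~~~^^^
    return umr_minimum(a, axis, None, out, keepdims, initial, where)
ValueError: zero-size array to reduction operation minimum which has no identity
```

```bash
python3 -m handwheel '[[[0,0,0],[0,-0.001,0.03],0.35],[[0,0,0],[0,-0.001,0.06],0.35],[[0,0,0],[0,-0.001,0.08],0.35],[[0,0,0],[0,-0.001,0.087],0.35],[[0,0,0],[0,-0.001,0.087],0.35],[[0,0,0],[0,-0.001,0.087],0],[[0,0,0],[0,-0.001,0.087],0],[[0,0,0],[0,-0.001,0.087],0],[[0,0,0],[0,-0.001,0.087],0],[[0,0,0],[0,-0.001,0.087],0]]'; python3 go.py
python3 - <<'E'
import numpy as np
r=70
for a in np.linspace(1.571,0,12)[1:]: print('%.2f dx %.4f dz %.4f'%(a,r*(np.sin(a)-1)/1000,-r*np.cos(a)/1000))
E
```

```text
time: 18.7
tool_pos: [593.8, 88.8, 140.1]
tcp_rot: [3.141, -0.002, -0.031]
contact_force: [0.1, -4.6, 5.6]
grip_width: 11.6
finger_force: 30.0
t 18.7 local [96.2, 0.4, 140.1] F [ 0.1 -4.6  5.6] grip 11.6 30.0
1.43 dx -0.0007 dz -0.0099
1.29 dx -0.0028 dz -0.0197
1.14 dx -0.0063 dz -0.0291
1.00 dx -0.0111 dz -0.0378
0.86 dx -0.0171 dz -0.0458
0.71 dx -0.0242 dz -0.0529
0.57 dx -0.0322 dz -0.0589
0.43 dx -0.0409 dz -0.0637
0.29 dx -0.0503 dz -0.0672
0.14 dx -0.0600 dz -0.0693
0.00 dx -0.0700 dz -0.0700
```

```bash
python3 -m handwheel '[[[0,0,0],[-0.001,0,-0.01],0],[[0,0,0],[-0.003,0,-0.02],0],[[0,0,0],[-0.0065,0,-0.029],0],[[0,0,0],[-0.011,0,-0.038],0],[[0,0,0],[-0.017,0,-0.046],0],[[0,0,0],[-0.024,0,-0.053],0],[[0,0,0],[-0.032,0,-0.059],0],[[0,0,0],[-0.041,0,-0.064],0],[[0,0,0],[-0.05,0,-0.067],0],[[0,0,0],[-0.06,0,-0.069],0],[[0,0,0],[-0.06,0,-0.069],0]]'; python3 go.py; python3 -c "
from h import *
d=grab('side','d14');s=grab('scene','s14')
p=np.load('pan.npz')
for t in('s14','d14'):
  c=load(t);W=cloud(c).reshape(-1,3);L=np.c_[(W[:,:2]-p['o'])@p['n'],(W[:,:2]-p['o'])@p['y'],W[:,2]]
  for z in range(180,276,10):
    q=L[(L[:,0]>14)&(L[:,0]<80)&(abs(L[:,1])<7)&(L[:,2]>z)&(L[:,2]<z+10)]
    if len(q):print(t,z,len(q),np.percentile(q[:,0],[5,50,95]).round(1))
"
```

```text
time: 19.8
tool_pos: [533.6, 90.7, 209.7]
tcp_rot: [3.141, -0.004, -0.031]
contact_force: [3.0, -6.3, -1.8]
grip_width: 11.7
finger_force: 30.0
t 19.8 local [36.0, 0.5, 209.7] F [ 3.  -6.3 -1.8] grip 11.7 30.0
s14 180 14 [26.9 31.9 33.9]
s14 190 16 [31.4 34.9 37.3]
s14 200 19 [35.2 38.5 40.8]
s14 210 17 [38.6 42.1 44.4]
s14 220 22 [39.2 44.6 46.3]
s14 230 17 [44.5 48.4 50.7]
s14 240 25 [45.  51.2 53.4]
s14 250 23 [46.2 54.3 56.3]
s14 260 59 [35.4 45.6 55.4]
s14 270 9 [32.5 38.1 45.7]
```

```bash
python3 -m handwheel '[[[0,0,0],[0,0,0],0.35],[[0,0,0],[0,0,0],0.35],[[0,0,0],[0,0,0],0.35],[[0,0,0],[0.02,0,-0.005],0.35],[[0,0,0],[0.045,0,-0.005],0.35],[[0,0,0],[0.045,0,-0.005],0],[[0,0,0],[0.045,0,-0.005],0],[[0,0,0],[0.045,0,-0.005],0],[[0,0,0],[0.045,0,-0.005],0],[[0,0,0],[0.03,0,-0.005],0],[[0,0,0],[0.02,0,-0.005],0],[[0,0,0],[0.012,0,-0.005],0]]'; python3 go.py 36 0 214
```

```text
time: 21.1
tool_pos: [544.5, 91.0, 213.6]
tcp_rot: [-3.142, -0.001, -0.031]
contact_force: [1.2, 0.5, 1.2]
grip_width: 0.2
finger_force: 0.5
t 21.1 local [46.9, 1.1, 213.6] F [1.2 0.5 1.2] grip 0.2 0.5
shift [-0.0109  0.0011 -0.0004] turn [-0.   -0.05 -0.06]
```

```bash
python3 -m handwheel '[[[0,0,0],[-0.002,0,0],0],[[0,0,0],[-0.004,0,0],0],[[0,0,0],[-0.006,0,0],0],[[0,0,0],[-0.008,0,0],0],[[0,0,0],[-0.01,0,0],0],[[0,0,0],[-0.01,0,0],0]]'; python3 go.py
```

```text
time: 21.7
tool_pos: [539.2, 91.1, 213.4]
tcp_rot: [-3.141, -0.009, -0.032]
contact_force: [15.3, 1.0, -5.9]
grip_width: 0.4
finger_force: 7.3
t 21.7 local [41.6, 1.0, 213.4] F [15.3  1.  -5.9] grip 0.4 7.3
```

```bash
python3 -m handwheel '[[[0,0,0],[0.02,0,0],0],[[0,0,0],[0.04,0,0],0],[[0,0,0],[0.05,0,-0.04],0],[[0,0,0],[0.05,0,-0.08],0],[[0,0,0],[0.05,0,-0.12],0],[[0,0,0],[0.05,0,-0.15],0],[[0,0,0],[0.02,0.02,-0.15],0],[[0,0,0],[-0.02,0.06,-0.15],0],[[0,0,0],[-0.06,0.1,-0.15],0],[[0,0,0],[-0.1,0.14,-0.15],0],[[0,0,0],[-0.12,0.16,-0.15],0],[[0,0,0],[-0.12,0.16,-0.15],0]]'; python3 go.py; python3 -c "
from h import *
d=grab('side','d15');s=grab('scene','s15')
p=np.load('pan.npz')
for t in('s15','d15'):
  c=load(t);W=cloud(c).reshape(-1,3);L=np.c_[(W[:,:2]-p['o'])@p['n'],(W[:,:2]-p['o'])@p['y'],W[:,2]]
  for z in range(190,276,15):
    q=L[(L[:,0]>14)&(L[:,0]<80)&(abs(L[:,1])<7)&(L[:,2]>z)&(L[:,2]<z+15)]
    if len(q):print(t,z,len(q),np.percentile(q[:,0],[5,50,95]).round(1))
  q=L[(L[:,0]>55)&(L[:,0]<100)&(abs(L[:,1]+125)<30)&(L[:,2]>80)&(L[:,2]<172)];print('ring',len(q),q.min(0),q.max(0))
  q=L[(L[:,0]>120)&(L[:,0]<320)&(L[:,1]<-40)&(L[:,1]>-250)&(L[:,2]>90)&(L[:,2]<112)];print('pot',np.percentile(q,[2,98],axis=0).round(0).tolist())
  q=L[(L[:,0]>120)&(L[:,0]<320)&(L[:,1]>-20)&(L[:,2]>72)&(L[:,2]<90)];print('box',np.percentile(q,[2,98],axis=0).round(0).tolist())
"; for t in s0 d0; do python3 m2.py $t | grep -E 'pot|box'; done
```

```text
time: 22.9
tool_pos: [407.1, -67.7, 363.6]
tcp_rot: [3.14, 0.0, -0.036]
contact_force: [0.2, 0.3, -0.1]
grip_width: 0.4
finger_force: 0.0
t 22.9 local [-85.7, -161.6, 363.6] F [ 0.2  0.3 -0.1] grip 0.4 0.0
s15 190 33 [29.2 30.6 32.6]
s15 205 32 [26.9 30.5 33. ]
s15 220 34 [28.4 31.  33.1]
s15 235 36 [27.8 30.8 32.3]
s15 250 41 [29.1 30.6 32.5]
s15 265 25 [16.2 23.5 31.4]
ring 255 [  72.60484514 -151.3293842    91.51455648] [  83.65105041 -101.39922062  171.68588223]
pot [[178.0, -167.0, 91.0], [285.0, -60.0, 106.0]]
box [[185.0, 36.0, 74.0], [298.0, 176.0, 81.0]]
d15 190 22 [20.3 23.3 29. ]
d15 205 21 [20.8 23.  29.2]
d15 220 23 [20.8 23.  29.4]
d15 235 21 [20.6 25.1 29.7]
d15 250 28 [16.  23.6 30. ]
d15 265 39 [14.7 22.2 29.3]
ring 141 [  69.14178893 -148.35499032   92.76473691] [ 78.88053566 -98.75031355 171.85478379]
pot [[174.0, -166.0, 90.0], [281.0, -58.0, 106.0]]
box [[179.0, 40.0, 74.0], [292.0, 180.0, 81.0]]
pot 829 [[178.0, -167.0, 91.0], [285.0, -60.0, 106.0]]
box 3720 [[185.0, -86.0, 73.0], [297.0, 175.0, 85.0]]
pot 502 [[174.0, -166.0, 90.0], [281.0, -58.0, 106.0]]
box 2659 [[179.0, -66.0, 74.0], [292.0, 180.0, 83.0]]
```

View pics/s15.png

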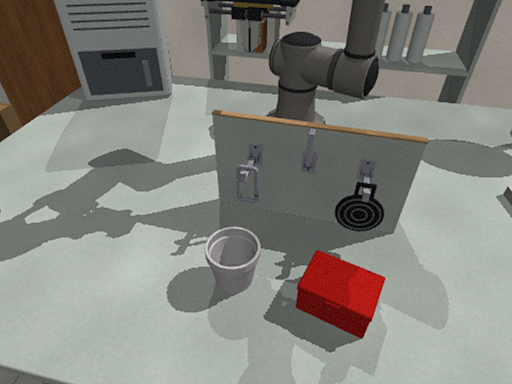

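The carabiner hangs on the spare hook at (247,183) and the emptied hook is upright at (310,150). The trivet, pot and box are where they were.

```bash
python3 -c "
from plant import close_job
print(close_job())"
```

```text
the job is handed in; nothing more can be done
None
```

The job is handed in at about 23 s: the spare hook is down with the carabiner hanging on it, the emptied hook is folded flat against the panel, and the trivet, pot and box are unmoved by the camera measurements; I viewed 11 pictures, one over the limit of 10.

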